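Pin the drawbar into the load-cell clevis

ROBOT

A 6-joint arm with a two-finger parallel gripper is mounted at the origin on a cart in front of the work surface, level with it; the furniture and walls round the work are solid. World frame = base frame: x ahead of the robot, y to its left, z up, the work surface at z = 0. Lengths are in m, angles in rad, forces in N, time in s.
With the tool pointing down it reaches from about 0.4 to 0.925 m from the base axis. Payload 12.5 kg.
Tool frame: the origin (TCP) lies midway between the tips of the shut fingers; the grasp point (between the pads) lies 19 mm behind it; z points along the fingers, y is the line along which they close (so a half turn about z gives the same grasp; the last joint's range is limited). The gripper opens to 95 mm and grips with 3 to 60 N. Pads are 20 mm wide; open, the fingers measure 119 mm over their backs; the gripper's body (75 mm by 180 mm) begins 59 mm behind the grasp point.
Start: joints at [-1.319, 0.491, 1.559, -0, 1.092, -0.106], TCP at [0.219, -0.585, 0.215] pointing down, gripper open.
Joint ranges: [-3.1, 3.1], [-0.84, 2.19], [0.05, 2.79], [-1.13, 4.28], [0.06, 2.93], [-2.69, 2.69]. Speed limits (rad/s): [2.22, 2.22, 2.79, 3.14, 3.14, 3.14].

INTERFACE

Orientations are given as a unit quaternion [x, y, z, w].
In Python, from rig import monitor, optics, workorder gives the robot as it stands.
- The arm moves only by the tool play_rows, never from a script. Its argument "plan" is a list of rows, each a list of 2 entries, a list of its own where there are three numbers: the shift along the tool's x, y, z in m, then the turn about the tool's z in rad. A call has 1 to 10 rows; each row is the pose to reach, as a shift and turn from the pose commanded when the call began, along the tool's axes at that moment; what a row does not reach only later rows make up. A row lasts 1/8 s, in which the tool goes at most 62.5 mm and 10.7 degrees, less where a joint would pass 70% of its speed; a pose out of reach is approached as far as the arm can. A call with a gripper value outside its range is refused whole. "fingers" is the closure, from -1 (fully open) to 1 (shut), so that 0 is half open, set as the call begins (left out, the last holds). The fingers move at their own pace and stop on an object; "squeeze" is the grip in N (left out, the last holds). Time passes only in rows, so rows that repeat a pose let the fingers close. It gives the time, the measured TCP pose, the force, the opening and the grip force at its end, in the units of the state.
- monitor.get_state(): the state, without advancing time (a new reading comes with each control period).
- optics.grab_frame(name): name is "scene" or "top"; returns a dict with "img" (384x512x3 uint8, red, green, blue), "intrinsics" (3x3 intrinsics, pixels), "T" (4x4, takes a point from camera to world coordinates). Camera axes: x right, y up, looking along -z (the intrinsics and any distortion apply to the point x, -y, -z); pixel columns grow to the right and rows downward; lengths in m; the calibration is good to about 2 mm. A picture is of the moment at which its call begins. There is no depth.
- workorder.job_done(): hands the job in; it is judged then, once.
Trained networks look in a picture, given as the dict that the camera call returned (one of the last four; its "shot" number tells which), for a name from the list of things; names that differ only in an ending like _2 or _b are one class to them, and where a whole thing is asked for, a point or a joint stands for the part that bears it (a point fixed in the world has none). Each returns a list of dicts, best first, with "conf" (0 to 1); they miss things now and then, are a little off and sometimes report something else, mostly with a low value. They report only what shows in the picture. A call takes as long as a camera call.
- optics.look_for(picture, label): "extent" ([left, top, right, bottom] in pixels, round what is visible of it).
The state is a dict: "clock": time; "qpos": joint angles; "qvel": joint speeds; "tau": joint torques, N m; "ee_pos": TCP position; "eef_rot": TCP orientation; "force": force on the tool from outside, world axes, zero at the start; "torque": the same for the moment, N m; "finger_gap": opening from 0.0 (shut) to 1.0 (fully open); "grip_force": force on a finger pad.
Only numpy, scipy, OpenCV 4.12 (cv2) and the standard library are available. Lean on these libraries where they do the work, as an engineer would, in place of code of your own. Each camera call takes 0.05 s, during which the arm holds its last target. There are 200 camera calls.

TASK

Set the flat drawbar into the clevis of the load-cell anchor so that its eye lines up with the holes in the two cheeks, then push the retaining pin through both cheeks and the eye until its knob sits against the cheek. The knob is sunk in the pin's holder, so lift the pin out by its shank, start it in the holes, let go and take it again by the knob to drive it home. Leave the beaker and the brass weight standing.

Things in the scene. Friction and masses are not known exactly. Their poses are not given: they have to be found in the camera images.
- clevis_bore (a point): Centre of the clevis's cross bore, mid-way between its two upright steel cheeks, 41 mm above the worktop. x = axis of the holes (+x roughly away from the robot), y = along the rail towards the load block, z up. Cheeks 12 mm thick, 36 mm long, 22 mm apart, outer faces at x = -23 and +23 mm, tops 65 mm above the worktop and flared inside; holes 14.5 mm. The pin may enter from either side.
- anchor: The fixed load-cell anchor; origin on the worktop below clevis_bore, same axes. A bare metal rail 46 mm wide from y = -105 to +90 mm, top 16 mm above the worktop, carries the cheeks and a load block (y = +32 to +82 mm, 74 mm high). The drawbar stands on the rail along y, its stub at -y; with the eye in line its end is 12 mm short of the block.
- drawbar_eye (a point): Centre of the eye (15 mm cross hole) of the loose drawbar, half-way up, 20 mm from the bar's end and 50 mm from drawbar_centre. Axes as drawbar_centre.
- drawbar_centre (a point): Centre of the loose drawbar: a flat steel bar standing on its long edge, 140 long, 16 thick, 50 mm high, 0.3 kg, plus a 14 mm round stub with a 22 mm nut, 30 mm long, at the end without the eye. x = across the thickness, y = along the bar to the eye, z up. 25 mm above the bar's underside: 41 mm above the worktop once it stands on the rail.
- pin_shank (a point): Point on the axis of the loose steel pin, 23 mm from the knob's shoulder; at clevis_bore when the pin is home. x = pin axis, towards the nose. Shank 12 mm diameter, 88 mm from shoulder to end, the last 8 mm tapered to 5 mm. It starts level in the holder, about 45 mm above the worktop, nose away from the robot, shank free from 9 to 66 mm past the shoulder, clear to grip.
- pin_knob (a point): Centre of the pin's knob (26 mm diameter, 28 mm long), on the axis, 14 mm behind the shoulder and 37 mm behind pin_shank; axes as pin_shank. When the pin is let go part-way in, the knob hangs up to about 5 mm low and the tilted pin can jam: raise the knob level with clevis_bore before pushing on.
- pin: The pin, 0.1 kg; origin on its axis at the shoulder of its black knob; axes as pin_shank. It balances about 14 mm past the shoulder towards the nose.
- pin_holder: The fixed grey holder; origin on the worktop below the pin's shoulder, x towards the nose. Pocket walls as high as the knob (58 mm) and 2 mm clear of it, so the knob cannot be gripped there; pocket 44 by 42 mm, from 35 mm behind to 9 mm past the origin; a notched nose rest, 48 mm high, at 66 to 74 mm. The pin lifts straight up; 35 mm clears it.
- beaker_centre (a point): Centre of the loose clear beaker, 51 mm diameter, 70 mm high, a bystander behind the anchor; z is its axis, up.
- weight_centre (a point): Centre of the loose brass weight, 36 mm diameter, 40 mm high, a bystander behind the anchor; z is its axis, up.
- humidifier_foot (a point): Point on the worktop under the middle of the fixed humidifier, about 270 mm wide at its belly and over 300 mm high; keep the arm and gripper clear of it.

How it is judged:
By the outcome, as a careful person would: the job done as asked, in the order asked, and still so for the second after the job is handed in, with the robot touching nothing.
It also fails if it takes over 67 s, if anything falls off the work surface, if the arm or the gripper's body presses on something with over 40 N, if the wrist force passes 120 N, or if a joint passes its speed limit or range.

## Working session

There is one attempt and no reset: what is moved stays moved. The work goes in short steps, Python scripts to look and compute and a tool call to move; the robot and the scene stay as the last step left them, time stands still between calls to the robot, and variables do not carry over. Pictures are saved under pics/ and viewed, at most 10 in all, crops included, and the job is handed in when it is done.

Besides the shell and the picture viewer there is one more tool, called after "Emit:" by a JSON object that holds its "op" and its "data", one argument or row to a line. play_rows: Moves the arm, as the interface text tells. Its arguments: {"type":"object","properties":{"plan":{"type":"array"},"fingers":{"type":"number"},"squeeze":{"type":"number"}},"required":["plan"]}

```bash
ls; mkdir -p pics; cat > h.py <<'E'
import numpy as np, cv2
from rig import monitor, optics, workorder
def save(p,n): cv2.imwrite(n,cv2.cvtColor(p["img"],cv2.COLOR_RGB2BGR))
def ray(p,u,v):
    K=np.array(p["intrinsics"]);T=np.array(p["T"])
    d=np.linalg.inv(K)@[u,v,1.]; d=T[:3,:3]@(d*[1,-1,-1]); return T[:3,3],d
def at_z(p,u,v,z):
    o,d=ray(p,u,v); return o+d*(z-o[2])/d[2]
def proj(p,P):
    K=np.array(p["intrinsics"]);T=np.array(p["T"])
    c=T[:3,:3].T@(np.asarray(P,float)-T[:3,3]); c=c*[1,-1,-1]; q=K@c; return q[:2]/q[2]
def tri(a,ua,b,ub):
    A=np.zeros((3,3));r=np.zeros(3)
    for p,u in((a,ua),(b,ub)):
        o,d=ray(p,*u);d=d/np.linalg.norm(d);M=np.eye(3)-np.outer(d,d);A+=M;r+=M@o
    return np.linalg.solve(A,r)
E
python3 - <<'E'
from h import *
np.set_printoptions(precision=4,suppress=True)
a=optics.grab_frame("scene");b=optics.grab_frame("top")
print(a.keys(), {k:a[k] for k in a if k not in("img",)})
print(b["T"],b["intrinsics"])
save(a,"pics/s0.png");save(b,"pics/t0.png")
for n in ["clevis_bore","anchor","drawbar_eye","drawbar_centre","pin_shank","pin_knob","pin","pin_holder","beaker_centre","weight_centre","humidifier_foot"]:
  for nm,p in(("s",a),("t",b)):
    print(n,nm,[(np.round(r["extent"],1).tolist(),round(r["conf"],2)) for r in optics.look_for(p,n)[:3]])
print(monitor.get_state())
E
```

```text
pics
dict_keys(['img', 'intrinsics', 'T', 'shot']) {'intrinsics': array([[416.4052,   0.    , 253.1956],
       [  0.    , 416.4052, 193.8013],
       [  0.    ,   0.    ,   1.    ]]), 'T': array([[-0.6973,  0.48  , -0.5323, -0.0857],
       [-0.7167, -0.4677,  0.5172,  0.5639],
       [-0.0007,  0.7422,  0.6702,  0.8684],
       [ 0.    ,  0.    ,  0.    ,  1.    ]]), 'shot': 1}
[[ 0.0008  0.9954 -0.0957  0.4656]
 [-0.9998  0.0026  0.0185 -0.0551]
 [ 0.0187  0.0956  0.9952  1.132 ]
 [ 0.      0.      0.      1.    ]] [[403.6064   0.     261.3635]
 [  0.     403.6064 193.0916]
 [  0.       0.       1.    ]]
clevis_bore s [([168.7, 229.9, 229.9, 281.3], 0.61)]
clevis_bore t [([133.7, 196.9, 212.7, 233.8], 0.85), ([183.3, 148.6, 195.9, 163.3], 0.53)]
anchor s [([169.4, 230.7, 234.2, 282.4], 0.68)]
anchor t []
drawbar_eye s [([269.0, 190.6, 302.0, 236.6], 0.8)]
drawbar_eye t [([244.3, 221.6, 306.9, 244.2], 0.79)]
drawbar_centre s [([271.5, 192.1, 300.7, 236.3], 0.71)]
drawbar_centre t [([247.9, 223.0, 304.5, 241.6], 0.71)]
pin_shank s []
pin_shank t [([330.4, 239.2, 363.1, 269.8], 0.56)]
pin_knob s []
pin_knob t [([332.7, 239.7, 363.1, 273.9], 0.7), ([246.9, 221.4, 306.8, 244.6], 0.33)]
pin s [([269.8, 188.7, 301.3, 235.1], 0.67)]
pin t [([332.3, 239.0, 365.2, 268.1], 0.71)]
pin_holder s []
pin_holder t [([333.8, 237.3, 372.7, 279.4], 0.66)]
beaker_centre s [([143.0, 209.1, 161.2, 236.3], 0.77)]
beaker_centre t [([183.3, 148.8, 195.4, 162.9], 0.67), ([150.9, 137.7, 171.5, 161.6], 0.59)]
weight_centre s [([170.5, 208.8, 188.1, 225.6], 0.43)]
weight_centre t [([333.6, 238.5, 364.7, 271.7], 0.74), ([183.5, 149.4, 196.4, 161.2], 0.71)]Traceback (most recent call last):
  File "<stdin>", line 9, in <module>
ValueError: it knows: anchor, beaker_centre, clevis_bore, drawbar_centre, drawbar_eye, pin, pin_holder, pin_knob, pin_shank, weight_centre
```

```bash
python3 - <<'E'
import cv2
t=cv2.imread("pics/t0.png");s=cv2.imread("pics/s0.png")
c=t[125:285,110:390]; c=cv2.resize(c,None,fx=2.85,fy=2.85,interpolation=cv2.INTER_CUBIC); cv2.imwrite("pics/t0c.png",c)
c=s[170:300,120:320]; c=cv2.resize(c,None,fx=4,fy=4,interpolation=cv2.INTER_CUBIC); cv2.imwrite("pics/s0c.png",c)
E
```

```text
(no output)
```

View pics/t0c.png

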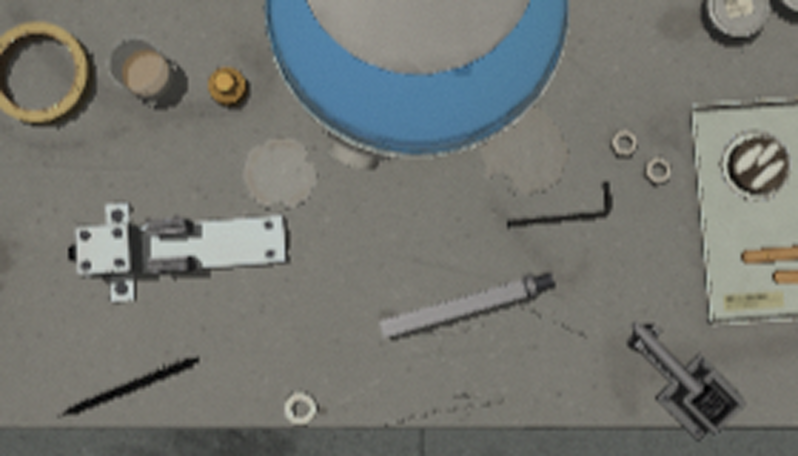

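View pics/s0.png

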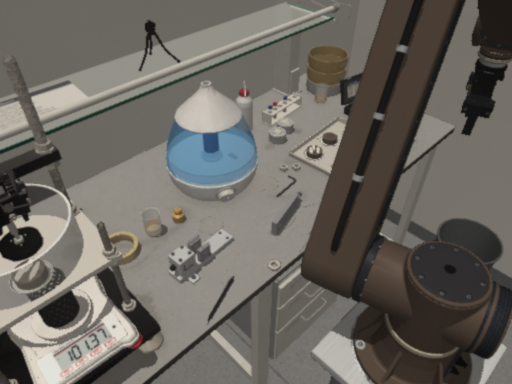

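View pics/s0c.png

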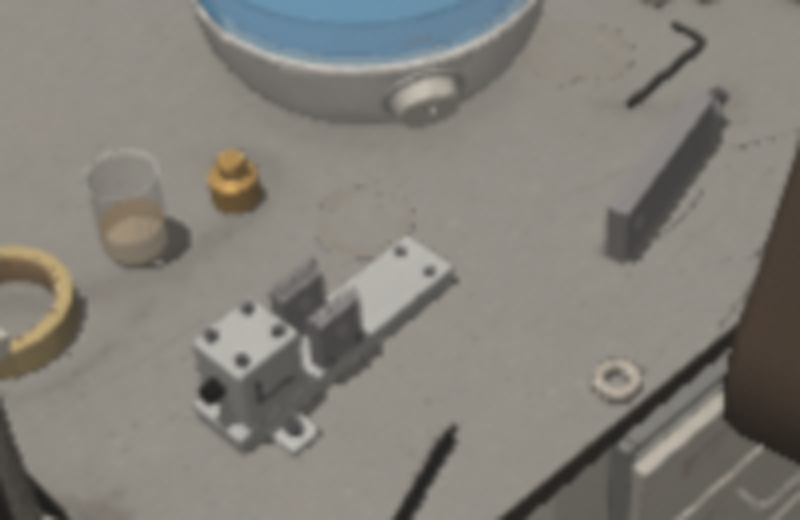

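```bash
cat > fit.py <<'E'
from h import *
from scipy.optimize import minimize
from scipy.ndimage import map_coordinates, gaussian_filter
def rect(x0,x1,y0,y1,z): 
    c=[(x0,y0,z),(x1,y0,z),(x1,y1,z),(x0,y1,z)]; return [(c[i],c[(i+1)%4]) for i in range(4)]
BAR=rect(-8,8,-70,70,50)
ANC=rect(-23,23,32,82,74)+rect(11,23,-18,18,65)+rect(-23,-11,-18,18,65)+[((-23,-105,16),(23,-105,16)),((-23,-105,16),(-23,-20,16)),((23,-105,16),(23,-20,16))]
PIN=rect(-35,9,-21,21,58)+[((10,-6,45),(66,-6,45)),((10,6,45),(66,6,45))]
def world(P,q):
    x,y,a=q[:3]; P=np.asarray(P)/1000; c,s=np.cos(a),np.sin(a)
    return np.stack([x+c*P[:,0]-s*P[:,1],y+s*P[:,0]+c*P[:,1],P[:,2]+(q[3] if len(q)>3 else 0)],1)
def score(p,model,q,G):
    tot=0;n=0
    for A,B in model:
        L=np.linalg.norm(np.subtract(B,A)); m=max(6,int(L/2)); t=np.linspace(.05,.95,m)[:,None]
        W=world(np.array(A)*(1-t)+np.array(B)*t,q)
        uv=np.array([proj(p,w) for w in W]); d=uv[-1]-uv[0]; d/=np.linalg.norm(d)
        g=sum(map_coordinates(G[i],[uv[:,1],uv[:,0]],order=1)*k for i,k in((0,-d[1]),(1,d[0])))
        tot+=abs(g.mean())*L;n+=L
    return tot/n
def grads(p,s=0.8):
    g=gaussian_filter(p["img"].astype(float).mean(2),s); return np.gradient(g,axis=1),np.gradient(g,axis=0)
def fit(ps,model,q0,tail=()):
    Gs=[grads(p) for p in ps]; best=None
    sc=np.array([.001,.001,.01])
    f=lambda e:-sum(score(p,model,list(np.array(q0)+e*sc)+list(tail),G) for p,G in zip(ps,Gs))
    rng=np.random.default_rng(0)
    for k in range(8):
        e0=rng.normal(size=3)*(0 if k==0 else 2.5)
        r=minimize(f,e0,method="Nelder-Mead",options=dict(initial_simplex=e0+np.vstack([np.zeros(3),2*np.eye(3)]),maxiter=120,xatol=.03,fatol=.003))
        if best is None or r.fun<best.fun: best=r
    return np.array(q0)+best.x*sc,-best.fun/len(ps)
def draw(p,models,roi,f):
    u0,v0,u1,v1=roi; im=cv2.resize(cv2.cvtColor(p["img"],cv2.COLOR_RGB2BGR)[v0:v1,u0:u1],None,fx=f,fy=f,interpolation=cv2.INTER_CUBIC)
    for m,q in models:
        for A,B in m:
            a,b=[tuple(int(round(((x-o)+.5)*f-.5)) for x,o in zip(proj(p,w),(u0,v0))) for w in world([A,B],q)]
            cv2.line(im,a,b,(0,0,255),1)
    return im
E
cat > m1.py <<'E'
from fit import *
np.set_printoptions(precision=4,suppress=True)
a=optics.grab_frame("scene");b=optics.grab_frame("top")
c=lambda u,v,z: at_z(b,(u+.5)/2.85-.5+110,(v+.5)/2.85-.5+125,z)
# init
e=c(381,329,.05);s=c(530,287,.05); bq=[*((e+s)/2)[:2], 0]; d=e-s; bq[2]=np.arctan2(-d[0],d[1])
r=c(287,240,.016); bl=c(102,249,.074); d=bl-r; yaw=np.arctan2(-d[0],d[1]); L=np.linalg.norm(d[:2]); u=d[:2]/L
aq=[*(bl[:2]-u*.057),yaw]
k=c(705,400,.058); n=c(645,332,.048); d=n-k; pa=np.arctan2(d[1],d[0]); pq=[*(k[:2]+.013*np.array([np.cos(pa),np.sin(pa)])),pa]
print("init",np.array(bq),np.array(aq),L,np.array(pq))
R={}
for nm,m,q in(("bar",BAR,bq),("anc",ANC,aq),("pin",PIN,pq)):
    ft=fit([b],m,q); print(nm,"top",*ft); R[nm]=ft[0]
    if nm!="pin": print(nm,"scene",*fit([a],m,ft[0]))
i1=draw(b,[(BAR,R["bar"]),(ANC,R["anc"]),(PIN,R["pin"])],(125,180,380,285),3.1)
i2=draw(a,[(BAR,R["bar"]),(ANC,R["anc"])],(160,185,310,285),2.7)
w=max(i1.shape[1],i2.shape[1]); pad=lambda i:cv2.copyMakeBorder(i,0,0,0,w-i.shape[1],cv2.BORDER_CONSTANT)
cv2.imwrite("pics/fit0.png",np.vstack([pad(i1),pad(i2)])); np.save("R.npy",R,allow_pickle=True)
for z in(.0,):
  print("beaker",c(148,75,.035),"weight",c(227,87,.02),"hum",c(417,0,.15))
E
python3 m1.py
```

```text
init [ 0.4634 -0.0973  0.274 ] [0.521  0.1706 0.0727] 0.16301683345572698 [ 0.3886 -0.3195  0.7019]
bar top [ 0.4631 -0.0937  0.2821] 17.251856125450843
bar scene [ 0.4605 -0.0928  0.283 ] 10.830218190754286
anc top [0.5223 0.1719 0.0851] 22.032744419992245
anc scene [0.5175 0.1746 0.1077] 14.060379586102886
pin top [ 0.3853 -0.3201  0.7479] 12.921762779560746
beaker [0.6865 0.1985 0.035 ] weight [0.6779 0.1249 0.02  ] hum [ 0.7307 -0.0599  0.15  ]
```

View pics/fit0.png

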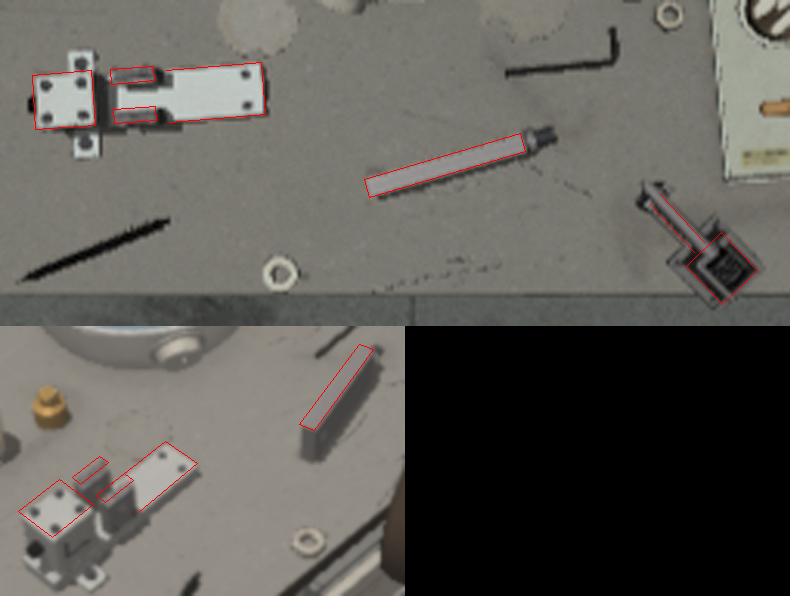

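```bash
cat > go.py <<'E'
import sys
from h import *
from scipy.spatial.transform import Rotation as Ro
def go(x,y,z,ang,quiet=False):
    """TCP target, closing-axis world angle"""
    s=monitor.get_state(); R=Ro.from_quat(s["eef_rot"]).as_matrix()
    cur=np.arctan2(R[1,1],R[0,1]); d=(ang-cur+np.pi/2)%np.pi-np.pi/2
    t=R.T@(np.array([x,y,z])-s["ee_pos"])
    print("shift",np.round(t,4),"turn",round(-d,4),"alt",round(-d-np.sign(-d)*np.pi,3),"| cur",np.round(s["ee_pos"],4),"ang",round(cur,4),"q6",round(s["qpos"][5],3),"t",round(s["clock"],2),"tilt",np.round(R[:,2],3),"F",np.round(s["force"],1))
if __name__=="__main__": go(*map(float,sys.argv[1:5]))
E
python3 go.py .4637 -.0991 .12 .2825
python3 go.py .4637 -.0991 .012 .2825
```

```text
shift [ 0.3996 -0.3698  0.0946] turn -1.4955 alt 1.646 | cur [ 0.2189 -0.5854  0.2146] ang -1.213 q6 -0.106 t 1.2 tilt [ 0. -0. -1.] F [1.  0.1 0.8]
shift [ 0.3996 -0.3698  0.2026] turn -1.4955 alt 1.646 | cur [ 0.2189 -0.5854  0.2146] ang -1.213 q6 -0.106 t 1.2 tilt [ 0. -0. -1.] F [1.  0.1 0.8]
```

Emit:
{"op": "play_rows", "data": {
  "plan": [
    [[0.4,-0.37,0.09],-1.4955],
    [[0.4,-0.37,0.09],-1.4955],
    [[0.4,-0.37,0.09],-1.4955],
    [[0.4,-0.37,0.09],-1.4955],
    [[0.4,-0.37,0.09],-1.4955],
    [[0.4,-0.37,0.09],-1.4955],
    [[0.4,-0.37,0.09],-1.4955],
    [[0.4,-0.37,0.09],-1.4955],
    [[0.4,-0.37,0.09],-1.4955],
    [[0.4,-0.37,0.09],-1.4955]
  ],
  "fingers": -1
}}

```text
clock: 2.45
ee_pos: [0.4648, -0.0961, 0.1242]
eef_rot: [0.599, 0.801, -0.0, -0.0]
force: [-1.2, -0.4, -0.4]
finger_gap: 0.999
grip_force: 0.0
```

```bash
python3 go.py .4637 -.0991 .015 .2825
```

```text
shift [-0.0026 -0.0019  0.1092] turn 0.0045 alt -3.137 | cur [ 0.4648 -0.0961  0.1242] ang 0.287 q6 -0.63 t 2.45 tilt [-0.  0. -1.] F [-1.2 -0.4 -0.4]
```

Emit:
{"op": "play_rows", "data": {
  "plan": [
    [[-0.0026,-0.0019,0.055],0.0045],
    [[-0.0026,-0.0019,0.09],0.0045],
    [[-0.0026,-0.0019,0.109],0.0045],
    [[-0.0026,-0.0019,0.109],0.0045]
  ]
}}

```text
clock: 2.95
ee_pos: [0.4622, -0.1025, 0.0148]
eef_rot: [0.603, 0.798, -0.0, -0.001]
force: [0.6, -0.0, -0.2]
finger_gap: 0.997
grip_force: 0.0
```

Emit:
{"op": "play_rows", "data": {
  "plan": [
    [[0,0,0],0],
    [[0,0,0],0],
    [[0,0,0],0],
    [[0,0,0],0],
    [[0,0,0],0],
    [[0,0,0],0],
    [[0,0,0],0],
    [[0,0,0],0]
  ],
  "fingers": 1,
  "squeeze": 50
}}

```text
clock: 3.95
ee_pos: [0.4629, -0.1018, 0.0156]
eef_rot: [0.602, 0.798, -0.0, 0.0]
force: [-0.2, 0.4, -0.0]
finger_gap: 0.213
grip_force: 0.0
```

```bash
python3 go.py .4637 -.0991 .12 .2825;python3 - <<'E'
from fit import *
np.set_printoptions(precision=4,suppress=True)
a=optics.grab_frame("scene");b=optics.grab_frame("top")
B2=[e for e in BAR]
i1=draw(b,[(BAR,[.462,-.0933,.2825])],(220,180,330,280),3.6);i2=draw(a,[(BAR,[.462,-.0933,.2825])],(230,150,330,250),3.6)
cv2.imwrite("pics/g1.png",np.hstack([i1,i2]))
E
```

```text
shift [ 0.0024  0.0015 -0.1044] turn -0.0045 alt 3.137 | cur [ 0.4629 -0.1018  0.0156] ang 0.278 q6 -0.634 t 3.95 tilt [-0. -0. -1.] F [-0.2  0.4 -0. ]
```

View pics/g1.png

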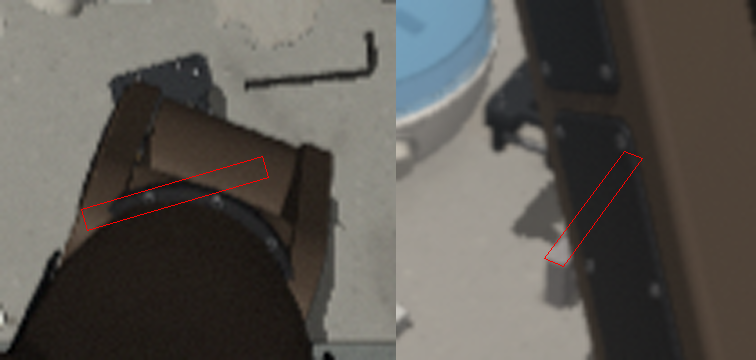

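Emit:
{"op": "play_rows", "data": {
  "plan": [
    [[0,0,0],0],
    [[0,0,0],0],
    [[0,0,0],0],
    [[0,0,0],0]
  ]
}}

```text
clock: 4.55
ee_pos: [0.4631, -0.1019, 0.0156]
eef_rot: [0.602, 0.798, 0.0, 0.0]
force: [1.9, 0.4, -0.9]
finger_gap: 0.161
grip_force: 50.0
```

Emit:
{"op": "play_rows", "data": {
  "plan": [
    [[0,0,-0.03],0],
    [[0,0,-0.08],0],
    [[0,0,-0.12],0],
    [[0,0,-0.12],0],
    [[0,0,-0.12],0]
  ]
}}

```text
clock: 5.18
ee_pos: [0.462, -0.1015, 0.1345]
eef_rot: [0.602, 0.798, -0.0, -0.001]
force: [-0.5, 0.6, -4.4]
finger_gap: 0.165
grip_force: 50.0
```

```bash
python3 - <<'E'
from fit import *
np.set_printoptions(precision=4,suppress=True)
a=optics.grab_frame("scene");b=optics.grab_frame("top")
q=[.5215,.172,.086]
RAIL=ANC[-3:]; BL=ANC[:4]; CH=ANC[4:12]
for nm,m in(("all",ANC),("rail",RAIL),("block",BL),("cheeks",CH),("rail+block",RAIL+BL),("noblock",RAIL+CH)):
  for c,p in(("t",b),("s",a)): print(nm,c,*fit([p],m,q))
save(a,"pics/s2.png");save(b,"pics/t2.png")
i1=draw(b,[(ANC,q)],(120,180,225,255),3.6);i2=draw(a,[(ANC,q)],(160,220,240,290),5)
h=min(i1.shape[0],i2.shape[0]);cv2.imwrite("pics/a2.png",np.hstack([i1[:h],i2[:h]]))
E
```

```text
all t [0.5223 0.1719 0.0854] 23.351725300795213
all s [0.5175 0.1746 0.1077] 16.03503361783972
rail t [0.5236 0.1735 0.0679] 29.997202720838793
rail s [0.52   0.1734 0.0783] 19.869492733260838
block t [0.5228 0.1708 0.0846] 30.12622514476637
block s [0.5155 0.1745 0.069 ] 18.426880492626157
cheeks t [0.5167 0.1589 0.127 ] 18.320145457921196
cheeks s [0.5156 0.1798 0.3043] 12.097521348112602
rail+block t [0.5226 0.1718 0.0845] 28.65280178229559
rail+block s [0.518  0.1745 0.1062] 18.728057085164483
noblock t [0.5215 0.1731 0.096 ] 21.562972389321875
noblock s [0.5168 0.174  0.1224] 15.31421109775506
```

View pics/a2.png

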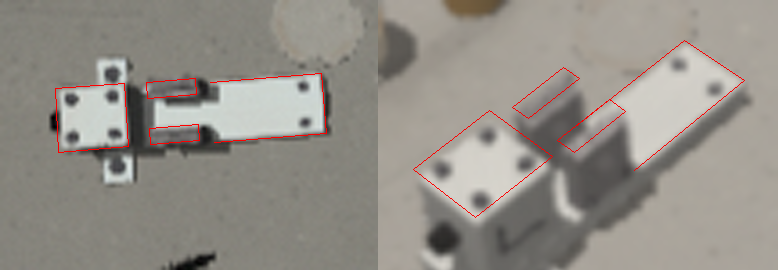

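```bash
python3 go.py .5251 .1147 .11 .088
```

```text
shift [0.1906 0.12   0.0241] turn 0.19 alt -2.952 | cur [ 0.4621 -0.1015  0.1341] ang 0.278 q6 -0.634 t 5.28 tilt [-0.003  0.001 -1.   ] F [-0.3 -0.4 -4.1]
```

Emit:
{"op": "play_rows", "data": {
  "plan": [
    [[0.05,0.03,0.0],0.05],
    [[0.1,0.065,0.01],0.1],
    [[0.14,0.09,0.01],0.15],
    [[0.17,0.11,0.02],0.19],
    [[0.1906,0.12,0.024],0.19],
    [[0.1906,0.12,0.024],0.19],
    [[0.1906,0.12,0.024],0.19]
  ]
}}

```text
clock: 6.15
ee_pos: [0.5255, 0.1139, 0.1107]
eef_rot: [0.675, 0.738, -0.001, -0.001]
force: [-0.3, 0.2, -3.6]
finger_gap: 0.167
grip_force: 50.0
```

```bash
python3 go.py .5251 .1147 .11 .088; python3 - <<'E'
from fit import *
np.set_printoptions(precision=4,suppress=True)
a=optics.grab_frame("scene");b=optics.grab_frame("top")
s=monitor.get_state();p=s["ee_pos"]
q=[p[0]-.0085*.088,p[1]+.0085,.088,p[2]-.0156]
print(q)
qa=[.518,.1745,.106]
BB=BAR+rect(-8,8,-70,70,0)
i1=draw(b,[(ANC,[.5223,.1719,.0854])],(130,150,230,260),3.8);i2=draw(a,[(ANC,qa),(BB,q)],(150,190,250,290),4.1)
h=min(i1.shape[0],i2.shape[0]);cv2.imwrite("pics/a3.png",np.hstack([i1[:h],i2[:h]]))
E
```

```text
shift [ 0.0008 -0.0003  0.0007] turn 0.0 alt -3.142 | cur [0.5255 0.1139 0.1107] ang 0.088 q6 0.003 t 6.15 tilt [-0.002 -0.    -1.   ] F [-0.3  0.2 -3.6]
[np.float64(0.5250036153326431), np.float64(0.1220761810513605), 0.088, np.float64(0.09569584094760328)]
```

View pics/a3.png

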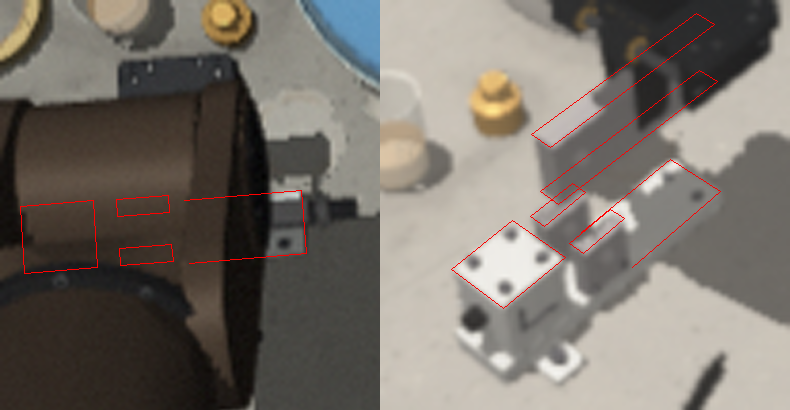

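```bash
python3 - <<'E'
from fit import *
np.set_printoptions(precision=4,suppress=True)
a=optics.grab_frame("scene")
p=monitor.get_state()["ee_pos"]
q=[p[0]-.0085*.088,p[1]+.0085,.088];print(q,p[2])
E_=[((-8,70,50),(8,70,50)),((-8,25,50),(-8,70,50)),((8,25,50),(8,70,50)),((-8,70,50),(-8,70,0)),((8,70,50),(8,70,20)),((-8,25,0),(-8,70,0))]
for dz in(-.003,0,.003): print(dz,*fit([a],E_,q,(p[2]-.0156+dz,)))
E2=E_[:4]
print(*fit([a],E2,q,(p[2]-.0156,)))
E
```

```text
[np.float64(0.5251798347791818), np.float64(0.12207469591389428), 0.088] 0.11151900209217813
-0.003 [0.5256 0.1204 0.0827] 12.089139008590331
0 [0.5228 0.1219 0.0764] 12.065791983326996
0.003 [0.5204 0.1233 0.0762] 12.034620998070366
[ 0.5176  0.1277 -0.0566] 15.16976796257322
```

Emit:
{"op": "play_rows", "data": {
  "plan": [
    [[0.0008,0,0.015],0],
    [[0.0008,0,0.028],0],
    [[0.0008,0,0.036],0],
    [[0.0008,0,0.042],0],
    [[0.0008,0,0.042],0]
  ]
}}

```text
clock: 6.92
ee_pos: [0.5258, 0.1152, 0.0692]
eef_rot: [0.675, 0.738, -0.0, -0.0]
force: [0.4, -0.1, -3.7]
finger_gap: 0.166
grip_force: 50.0
```

Emit:
{"op": "play_rows", "data": {
  "plan": [
    [[0,0,0.008],0],
    [[0,0,0.016],0],
    [[0,0,0.022],0],
    [[0,0,0.022],0]
  ]
}}

```text
clock: 7.42
ee_pos: [0.5257, 0.1151, 0.047]
eef_rot: [0.675, 0.738, -0.0, -0.0]
force: [0.1, -1.5, -3.5]
finger_gap: 0.165
grip_force: 50.0
```

Emit:
{"op": "play_rows", "data": {
  "plan": [
    [[0,0,0.006],0],
    [[0,0,0.012],0],
    [[0,0,0.012],0]
  ]
}}

```text
clock: 7.8
ee_pos: [0.5257, 0.1152, 0.0351]
eef_rot: [0.675, 0.738, -0.0, -0.0]
force: [0.4, 0.1, -3.7]
finger_gap: 0.165
grip_force: 50.0
```

Emit:
{"op": "play_rows", "data": {
  "plan": [
    [[0.003,0,0],0],
    [[0.006,0,0],0],
    [[0.008,0,0],0],
    [[0.008,0,0],0]
  ]
}}

```text
clock: 8.3
ee_pos: [0.5252, 0.1234, 0.0357]
eef_rot: [0.675, 0.738, 0.0, 0.0]
force: [0.2, 0.2, -4.2]
finger_gap: 0.166
grip_force: 50.0
```

Step in 1 mm increments with checks.

Emit:
{"op": "play_rows", "data": {
  "plan": [
    [[0.001,0,0],0],
    [[0.002,0,0],0],
    [[0.002,0,0],0]
  ]
}}

```text
clock: 8.68
ee_pos: [0.525, 0.1252, 0.0356]
eef_rot: [0.675, 0.738, -0.0, 0.0]
force: [-0.2, -0.6, -3.3]
finger_gap: 0.167
grip_force: 50.0
```

Emit:
{"op": "play_rows", "data": {
  "plan": [
    [[0.001,0,0],0],
    [[0.0015,0,0],0],
    [[0.0015,0,0],0]
  ]
}}

```text
clock: 9.05
ee_pos: [0.5249, 0.1267, 0.0356]
eef_rot: [0.675, 0.738, -0.0, 0.0]
force: [0.0, 0.0, -3.7]
finger_gap: 0.167
grip_force: 50.0
```

Emit:
{"op": "play_rows", "data": {
  "plan": [
    [[0.001,0,0],0],
    [[0.0015,0,0],0],
    [[0.0015,0,0],0]
  ]
}}

```text
clock: 9.43
ee_pos: [0.5249, 0.1272, 0.0357]
eef_rot: [0.675, 0.738, -0.0, 0.0]
force: [0.6, -10.3, -2.6]
finger_gap: 0.168
grip_force: 50.0
```

Emit:
{"op": "play_rows", "data": {
  "plan": [
    [[-0.005,0,0],0],
    [[-0.01,0,0],0],
    [[-0.0132,0,0],0],
    [[-0.0132,0,0.002],0],
    [[-0.0132,0,0.004],0],
    [[-0.0132,0,0.0045],0],
    [[-0.0132,0,0.0045],0]
  ]
}}

```text
clock: 10.3
ee_pos: [0.5259, 0.1151, 0.0316]
eef_rot: [0.675, 0.738, 0.0, 0.0]
force: [-2.8, -1.2, 6.3]
finger_gap: 0.164
grip_force: 50.0
```

Emit:
{"op": "play_rows", "data": {
  "plan": [
    [[0,0,0],0],
    [[0,0,0],0],
    [[0,0,0],0],
    [[0,0,-0.005],0],
    [[0,0,-0.05],0],
    [[0,0,-0.11],0],
    [[0,0,-0.16],0],
    [[0,0,-0.16],0]
  ],
  "fingers": -0.1
}}

```text
clock: 11.3
ee_pos: [0.5273, 0.1152, 0.1949]
eef_rot: [0.675, 0.738, 0.003, 0.002]
force: [-0.0, -1.2, -0.5]
finger_gap: 0.556
grip_force: 0.0
```

```bash
python3 - <<'E'
from fit import *
import types
np.set_printoptions(precision=4,suppress=True)
b=optics.grab_frame("top")
print(monitor.get_state()["force"])
# finer fits
SH=[((12,-6,45),(64,-6,45)),((12,6,45),(64,6,45))]
IN=rect(-30,2,-15,15,58)
for q0 in([.3886,-.3195,.70],[.3853,-.3201,.7479],[.390,-.323,.72]):
  print(*fit([b],rect(-35,9,-21,21,58),q0),*fit([b],IN,q0),*fit([b],SH,q0))
u,f=(325,232,385,288),8
im0=draw(b,[],u,6.5); q=[.3886,-.3195,.70]
im=draw(b,[(PIN+IN,q)],u,6.5)
cv2.imwrite("pics/p1.png",np.hstack([im0,im]))
E
```

```text
[-0.4395 -0.7669 -0.744 ]
[ 0.3854 -0.3202  0.7446] 18.601273922246197 [ 0.3826 -0.3225  0.765 ] 20.107519685702922 [ 0.3997 -0.3138  0.7227] 16.331374565991442
[ 0.3854 -0.3202  0.7445] 18.60131746507019 [ 0.3866 -0.3271  0.7415] 26.668857986098114 [ 0.3786 -0.3182  0.7516] 16.45918170879969
[ 0.3854 -0.3202  0.7445] 18.601230912614973 [ 0.3866 -0.3268  0.7611] 26.826669957276827 [ 0.3997 -0.3138  0.7228] 16.331435113451263
```

View pics/p1.png

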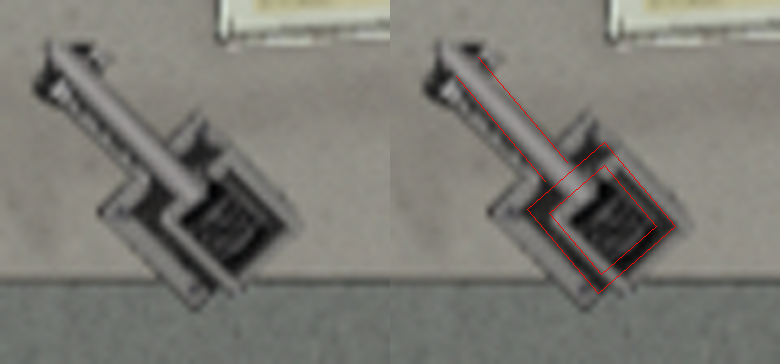

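```bash
python3 - <<'E'
from fit import *
np.set_printoptions(precision=4,suppress=True)
b=optics.grab_frame("top")
c=lambda u,v,z: at_z(b,325+(u+.5)/6.5-.5,232+(v+.5)/6.5-.5,z)
k=c(235,222,.058); n=c(58,50,.045); m=c(200,186,.045)
d=n-m; print(k,n,m,np.arctan2(d[1],d[0]),"knobctr-nose",np.linalg.norm((n-k)[:2]))
# shank fit with narrow search, lateral via perpendicular profile
SH=[((12,-6,45),(60,-6,45)),((12,6,45),(60,6,45))]
G=grads(b); best=[]
for yaw in np.arange(.68,.86,.01):
  for lat in np.arange(-.012,.012,.0005):
    q=[k[0]+.013*np.cos(yaw)-lat*np.sin(yaw),k[1]+.013*np.sin(yaw)+lat*np.cos(yaw),yaw]
    best.append((score(b,SH,q,G),yaw,lat,*q))
best.sort(reverse=True); print(np.array(best[:6]))
s=[r for r in best if abs(r[2]-best[0][2])>.004][:4]; print(np.array(s))
print(monitor.get_state()["qpos"])
for l in("pin","pin_shank","pin_knob","drawbar_eye"):
  print(l,[(np.round(r["extent"],1).tolist(),round(r["conf"],2)) for r in optics.look_for(b,l)])
R=[.3853,-.3201,.7479]
E
python3 go.py .40 -.30 .19 2.32
```

```text
[ 0.3769 -0.3377  0.058 ] [ 0.446  -0.2692  0.045 ] [ 0.3904 -0.327   0.045 ] 0.8043670413960603 knobctr-nose 0.09730879124700012
[[15.943   0.78    0.0115  0.378  -0.3204  0.78  ]
 [15.7491  0.79    0.0115  0.3778 -0.3203  0.79  ]
 [15.746   0.79    0.011   0.3782 -0.3207  0.79  ]
 [15.5911  0.77    0.0115  0.3782 -0.3204  0.77  ]
 [15.5386  0.8     0.0105  0.3784 -0.321   0.8   ]
 [15.4612  0.78    0.011   0.3784 -0.3207  0.78  ]]
[[13.6835  0.85    0.0075  0.3798 -0.323   0.85  ]
 [13.611   0.77    0.      0.3862 -0.3286  0.77  ]
 [13.6083  0.78   -0.0005  0.3865 -0.3289  0.78  ]
 [13.5964  0.76    0.0005  0.3859 -0.3284  0.76  ]]
[ 0.0927  0.3948  1.8006 -0.0001  0.9457  0.0047]
pin [([331.3, 238.9, 365.1, 271.1], 0.62)]
pin_shank [([332.2, 238.1, 363.2, 271.2], 0.7)]
pin_knob [([331.5, 239.6, 361.7, 274.0], 0.69)]
drawbar_eye [([196.7, 205.6, 227.3, 215.1], 0.75)]
shift [-4.023e-01 -1.614e-01  3.000e-04] turn 0.9095 alt -2.232 | cur [0.5255 0.1149 0.1898] ang 0.0879 q6 0.005 t 11.6 tilt [-0.002 -0.    -1.   ] F [-0.5  0.1 -1.3]
```

```bash
python3 go.py .403 -.310 .19 2.346
```

```text
shift [-4.125e-01 -1.593e-01  3.000e-04] turn 0.8835 alt -2.258 | cur [0.5255 0.1149 0.1898] ang 0.0879 q6 0.005 t 11.6 tilt [-0.002 -0.    -1.   ] F [-0.5  0.1 -1.3]
```

Emit:
{"op": "play_rows", "data": {
  "plan": [
    [[-0.4125,-0.1593,0],0.8835],
    [[-0.4125,-0.1593,0],0.8835],
    [[-0.4125,-0.1593,0],0.8835],
    [[-0.4125,-0.1593,0],0.8835],
    [[-0.4125,-0.1593,0],0.8835],
    [[-0.4125,-0.1593,0],0.8835],
    [[-0.4125,-0.1593,0],0.8835],
    [[-0.4125,-0.1593,0.03],0.8835],
    [[-0.4125,-0.1593,0.06],0.8835],
    [[-0.4125,-0.1593,0.06],0.8835]
  ]
}}

```text
clock: 12.85
ee_pos: [0.4025, -0.3092, 0.129]
eef_rot: [0.926, 0.378, -0.001, -0.002]
force: [-0.5, 0.4, 0.7]
finger_gap: 0.549
grip_force: 0.0
```

```bash
python3 go.py .403 -.310 .027 2.346
```

```text
shift [-0.0002  0.0014  0.102 ] turn -0.0004 alt 3.141 | cur [ 0.4025 -0.3092  0.129 ] ang -0.796 q6 0.011 t 12.85 tilt [-0.004  0.004 -1.   ] F [-0.5  0.4  0.7]
```

Emit:
{"op": "play_rows", "data": {
  "plan": [
    [[0,0.0007,0.04],0],
    [[0,0.0007,0.06],0],
    [[0,0.0007,0.07],0],
    [[0,0.0007,0.078],0],
    [[0,0.0007,0.078],0]
  ]
}}

```text
clock: 13.48
ee_pos: [0.4042, -0.3104, 0.0533]
eef_rot: [0.926, 0.378, 0.0, 0.0]
force: [-0.4, 0.3, -0.3]
finger_gap: 0.551
grip_force: 0.0
```

Emit:
{"op": "play_rows", "data": {
  "plan": [
    [[0,0,0.012],0],
    [[0,0,0.022],0],
    [[0,0,0.024],0],
    [[0,0,0.024],0]
  ]
}}

```text
clock: 13.98
ee_pos: [0.4039, -0.3104, 0.0289]
eef_rot: [0.926, 0.378, -0.0, -0.0]
force: [-0.1, -0.2, 0.3]
finger_gap: 0.546
grip_force: 0.0
```

Emit:
{"op": "play_rows", "data": {
  "plan": [
    [[0,0,0],0],
    [[0,0,0],0],
    [[0,0,0],0],
    [[0,0,0],0],
    [[0,0,0],0],
    [[0,0,0],0],
    [[0,0,0],0],
    [[0,0,0],0]
  ],
  "fingers": 1,
  "squeeze": 35
}}

```text
clock: 14.98
ee_pos: [0.404, -0.3104, 0.0291]
eef_rot: [0.926, 0.378, -0.0, 0.0]
force: [-0.4, 0.1, -0.8]
finger_gap: 0.117
grip_force: 35.0
```

Emit:
{"op": "play_rows", "data": {
  "plan": [
    [[0,0,-0.02],0],
    [[0,0,-0.05],0],
    [[0,0,-0.09],0],
    [[0,0,-0.12],0],
    [[0,0,-0.12],0],
    [[0,0,-0.12],0]
  ]
}}

```text
clock: 15.72
ee_pos: [0.4037, -0.3101, 0.1484]
eef_rot: [0.926, 0.378, -0.0, -0.0]
force: [0.2, -0.1, -0.8]
finger_gap: 0.116
grip_force: 35.0
```

```bash
python3 go.py .40 .15 .15 1.657; python3 - <<'E'
from h import *
b=optics.grab_frame("scene");a=optics.grab_frame("top")
import cv2
f=lambda p,r,k:cv2.resize(cv2.cvtColor(p["img"],cv2.COLOR_RGB2BGR)[r[1]:r[3],r[0]:r[2]],None,fx=k,fy=k,interpolation=cv2.INTER_CUBIC)
for l in("pin","pin_shank","pin_knob"):
  print(l,[(np.round(r["extent"],1).tolist(),round(r["conf"],2)) for p in(a,b) for r in optics.look_for(p,l)])
E
```

```text
shift [ 0.3194 -0.3312 -0.0014] turn 0.6891 alt -2.452 | cur [ 0.4037 -0.3101  0.1484] ang -0.7955 q6 0.011 t 15.72 tilt [-0.001  0.001 -1.   ] F [ 0.2 -0.1 -0.8]
pin [([342.5, 239.2, 356.5, 250.9], 0.67)]
pin_shank [([169.1, 234.0, 231.6, 285.2], 0.27)]
pin_knob [([340.3, 237.7, 354.5, 251.8], 0.59), ([136.8, 196.4, 214.1, 229.7], 0.43)]
```

```bash
python3 go.py .4109 .1639 .12 -1.4848
```

```text
shift [ 0.3369 -0.3338  0.0289] turn 0.6893 alt -2.452 | cur [ 0.4039 -0.3103  0.1488] ang -0.7955 q6 0.011 t 16.12 tilt [-0.  0. -1.] F [ 0.7  0.5 -0.2]
```

Emit:
{"op": "play_rows", "data": {
  "plan": [
    [[0.04,-0.04,0],0.08],
    [[0.08,-0.08,0],0.16],
    [[0.12,-0.12,0],0.25],
    [[0.16,-0.16,0],0.35],
    [[0.2,-0.2,0],0.45],
    [[0.24,-0.24,0],0.55],
    [[0.28,-0.275,0],0.65],
    [[0.31,-0.31,0.01],0.6893],
    [[0.33,-0.33,0.02],0.6893],
    [[0.3369,-0.3338,0.029],0.6893]
  ]
}}

```text
clock: 17.38
ee_pos: [0.4108, 0.1651, 0.1197]
eef_rot: [0.999, 0.044, 0.0, 0.0]
force: [0.9, -0.6, -1.0]
finger_gap: 0.116
grip_force: 35.0
```

```bash
python3 go.py .4109 .1639 .05 -1.4848;sleep 0; python3 go.py .4109 .1639 .025 -1.4848
```

```text
shift [-0.      0.0012  0.0697] turn 0.0024 alt -3.139 | cur [0.4108 0.1651 0.1197] ang -1.4824 q6 1.715 t 17.38 tilt [ 0. -0. -1.] F [ 0.9 -0.6 -1. ]
shift [-0.      0.0012  0.0947] turn 0.0024 alt -3.139 | cur [0.4108 0.1651 0.1197] ang -1.4824 q6 1.715 t 17.38 tilt [ 0. -0. -1.] F [ 0.9 -0.6 -1. ]
```

Now descend to bore height and check the alignment with the scene camera.

Emit:
{"op": "play_rows", "data": {
  "plan": [
    [[0,0.0005,0.04],0],
    [[0,0.0005,0.07],0.002],
    [[0,0.0005,0.085],0.002],
    [[0,0.0005,0.0945],0.002],
    [[0,0.0005,0.0945],0.002],
    [[0,0.0005,0.0945],0.002]
  ]
}}

```text
clock: 18.12
ee_pos: [0.4113, 0.1632, 0.0261]
eef_rot: [0.999, 0.042, 0.0, -0.0]
force: [0.0, 1.4, 0.1]
finger_gap: 0.115
grip_force: 35.0
```

```bash
python3 go.py .4109 .1639 .025 -1.4848; python3 - <<'E'
from fit import *
b=optics.grab_frame("top");a=optics.grab_frame("scene")
p=monitor.get_state()["ee_pos"]; y=.086
q=[p[0],p[1],y,p[2]+.016]
AX=[((-26,-6,0),(62,-6,0)),((-26,6,0),(62,6,0))]
B=[((-120,0,41),(-23,0,41))]
qa=[.519,.1735,.086]
i1=draw(b,[(AX,q)],(140,180,230,270),4.2);i2=draw(a,[(AX,q),(ANC[4:12],qa)],(160,220,250,310),4.2)
cv2.imwrite("pics/n1.png",np.hstack([i1,i2]))
E
```

```text
shift [-0.0004 -0.0008  0.0011] turn -0.0022 alt 3.139 | cur [0.4113 0.1632 0.0261] ang -1.487 q6 1.716 t 18.12 tilt [ 0.001  0.    -1.   ] F [0.  1.4 0.1]
```

View pics/n1.png

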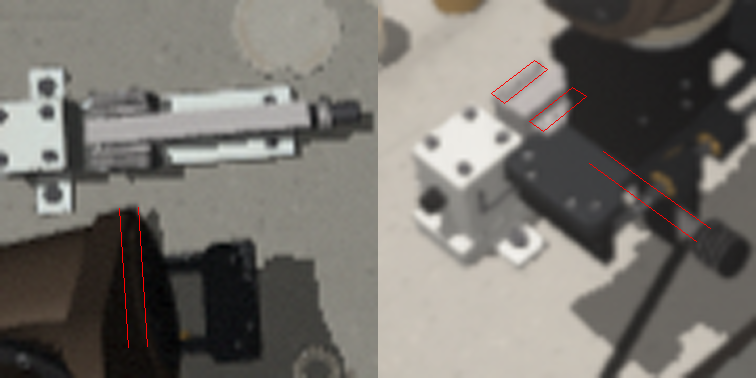

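Emit:
{"op": "play_rows", "data": {
  "plan": [
    [[0.007,-0.0008,0.001],-0.002],
    [[0.014,-0.0008,0.001],-0.002],
    [[0.02,-0.0008,0.001],-0.002],
    [[0.026,-0.0008,0.001],-0.002],
    [[0.03,-0.0008,0.001],-0.002],
    [[0.03,-0.0008,0.001],-0.002]
  ]
}}

```text
clock: 18.98
ee_pos: [0.441, 0.1666, 0.0246]
eef_rot: [0.999, 0.043, 0.0, 0.0]
force: [0.1, -0.2, -0.6]
finger_gap: 0.116
grip_force: 35.0
```

Emit:
{"op": "play_rows", "data": {
  "plan": [
    [[0.003,0,0],0],
    [[0.006,0,0],0],
    [[0.008,0,0],0],
    [[0.008,0,0],0]
  ]
}}

```text
clock: 19.48
ee_pos: [0.4491, 0.1673, 0.0246]
eef_rot: [0.999, 0.043, 0.0, 0.0]
force: [1.0, -2.1, 1.3]
finger_gap: 0.115
grip_force: 35.0
```

Emit:
{"op": "play_rows", "data": {
  "plan": [
    [[0.003,0.0004,0],0],
    [[0.006,0.0004,0],0],
    [[0.009,0.0004,0],0],
    [[0.009,0.0004,0],0]
  ]
}}

```text
clock: 19.98
ee_pos: [0.4584, 0.1678, 0.0246]
eef_rot: [0.999, 0.043, 0.0, -0.0]
force: [0.7, -0.4, 0.0]
finger_gap: 0.115
grip_force: 35.0
```

Emit:
{"op": "play_rows", "data": {
  "plan": [
    [[0.003,0,0],0],
    [[0.006,0,0],0],
    [[0.009,0,0],0],
    [[0.009,0,0],0]
  ]
}}

```text
clock: 20.48
ee_pos: [0.4672, 0.1685, 0.0246]
eef_rot: [0.999, 0.043, 0.0, 0.0]
force: [0.4, -0.7, 0.9]
finger_gap: 0.115
grip_force: 35.0
```

Emit:
{"op": "play_rows", "data": {
  "plan": [
    [[0.003,0,0],0],
    [[0.006,0,0],0],
    [[0.008,0,0],0],
    [[0.008,0,0],0]
  ]
}}

```text
clock: 20.98
ee_pos: [0.4751, 0.1691, 0.0246]
eef_rot: [0.999, 0.043, 0.0, 0.0]
force: [-1.0, -2.5, 1.2]
finger_gap: 0.119
grip_force: 35.0
```

Emit:
{"op": "play_rows", "data": {
  "plan": [
    [[0.003,0.0003,0],0],
    [[0.006,0.0003,0],0],
    [[0.008,0.0003,0],0],
    [[0.008,0.0003,0],0]
  ]
}}

```text
clock: 21.48
ee_pos: [0.4831, 0.1696, 0.0246]
eef_rot: [0.999, 0.043, 0.0, 0.0]
force: [0.6, -1.6, 1.2]
finger_gap: 0.113
grip_force: 35.0
```

Emit:
{"op": "play_rows", "data": {
  "plan": [
    [[0,0,0],0],
    [[0,0,0],0],
    [[0,0,0],0],
    [[0,0,0],0],
    [[0,0,0],0],
    [[0,0,0],0]
  ],
  "fingers": 0
}}

```text
clock: 22.22
ee_pos: [0.4828, 0.1695, 0.0246]
eef_rot: [0.999, 0.043, 0.0, 0.0]
force: [-0.5, -0.3, -0.2]
finger_gap: 0.499
grip_force: 0.0
```

Emit:
{"op": "play_rows", "data": {
  "plan": [
    [[-0.01,-0.0005,0.002],0],
    [[-0.02,-0.0005,0.002],0],
    [[-0.03,-0.0005,0.002],0],
    [[-0.04,-0.0005,0.002],0],
    [[-0.041,-0.0005,0.002],0],
    [[-0.041,-0.0005,0.002],0]
  ]
}}

```text
clock: 22.98
ee_pos: [0.4421, 0.1665, 0.0227]
eef_rot: [0.999, 0.043, 0.0, 0.0]
force: [1.2, -0.4, -0.3]
finger_gap: 0.502
grip_force: 0.0
```

```bash
python3 go.py .4425 .1662 .0226 -1.4848; python3 - <<'E'
from fit import *
b=optics.grab_frame("top");a=optics.grab_frame("scene")
p=monitor.get_state()["ee_pos"]
i1=draw(b,[],(140,180,230,270),4.2);i2=draw(a,[],(160,220,250,310),4.2)
cv2.imwrite("pics/n2.png",np.hstack([i1,i2]))
E
```

```text
shift [0.0004 0.0004 0.0001] turn -0.0 alt 3.142 | cur [0.4421 0.1665 0.0227] ang -1.4848 q6 1.705 t 22.98 tilt [ 0.  0. -1.] F [ 1.2 -0.4 -0.3]
```

View pics/n2.png

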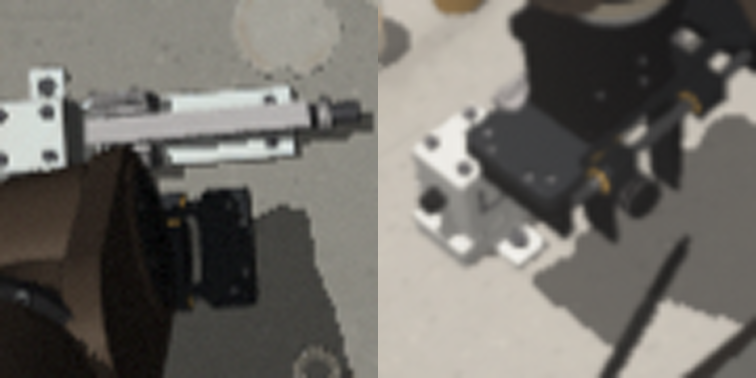

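Emit:
{"op": "play_rows", "data": {
  "plan": [
    [[0,0,0],0],
    [[0,0,0],0],
    [[0,0,0],0],
    [[0,0,0],0],
    [[0,0,0],0],
    [[0,0,0],0]
  ],
  "fingers": 1,
  "squeeze": 15
}}

```text
clock: 23.82
ee_pos: [0.4419, 0.1665, 0.0226]
eef_rot: [0.999, 0.043, 0.0, 0.0]
force: [0.4, -0.5, 0.2]
finger_gap: 0.268
grip_force: 15.0
```

Emit:
{"op": "play_rows", "data": {
  "plan": [
    [[0,0,-0.001],0],
    [[0,0,-0.002],0],
    [[0,0,-0.003],0],
    [[0,0,-0.003],0]
  ]
}}

```text
clock: 24.32
ee_pos: [0.4417, 0.1665, 0.0256]
eef_rot: [0.999, 0.043, -0.0, 0.0]
force: [-0.3, -0.5, -1.4]
finger_gap: 0.266
grip_force: 15.0
```

Emit:
{"op": "play_rows", "data": {
  "plan": [
    [[0,0,-0.001],0],
    [[0,0,-0.0015],0],
    [[0,0,-0.0015],0]
  ]
}}

```text
clock: 24.7
ee_pos: [0.4418, 0.1665, 0.0271]
eef_rot: [0.999, 0.043, -0.0, 0.0]
force: [-1.5, -1.3, -2.5]
finger_gap: 0.268
grip_force: 15.0
```

Emit:
{"op": "play_rows", "data": {
  "plan": [
    [[0.002,0,0],0],
    [[0.005,0,0],0],
    [[0.008,0,0],0],
    [[0.01,0,0],0],
    [[0.01,0,0],0]
  ],
  "squeeze": 30
}}

```text
clock: 25.32
ee_pos: [0.4522, 0.1674, 0.0271]
eef_rot: [0.999, 0.043, 0.0, -0.0]
force: [1.0, -1.2, -2.0]
finger_gap: 0.265
grip_force: 30.0
```

Smooth; continue.

Emit:
{"op": "play_rows", "data": {
  "plan": [
    [[0.004,0,0],0],
    [[0.008,0,0],0],
    [[0.012,0,0],0],
    [[0.015,0,0],0],
    [[0.015,0,0],0]
  ]
}}

```text
clock: 25.95
ee_pos: [0.4672, 0.1687, 0.0271]
eef_rot: [0.999, 0.043, 0.0, -0.0]
force: [1.4, 0.1, -2.7]
finger_gap: 0.266
grip_force: 30.0
```

Emit:
{"op": "play_rows", "data": {
  "plan": [
    [[0.003,0,0],0],
    [[0.006,0,0],0],
    [[0.009,0,0],0],
    [[0.009,0,0],0]
  ]
}}

```text
clock: 26.45
ee_pos: [0.4762, 0.1695, 0.0271]
eef_rot: [0.999, 0.043, 0.0, -0.0]
force: [1.0, -0.5, -1.6]
finger_gap: 0.267
grip_force: 30.0
```

Emit:
{"op": "play_rows", "data": {
  "plan": [
    [[0.001,0,0],0],
    [[0.002,0,0],0],
    [[0.003,0,0],0],
    [[0.003,0,0],0]
  ]
}}

```text
clock: 26.95
ee_pos: [0.4788, 0.1697, 0.0271]
eef_rot: [0.999, 0.043, 0.0, 0.0]
force: [0.5, -0.9, -1.0]
finger_gap: 0.263
grip_force: 30.0
```

Emit:
{"op": "play_rows", "data": {
  "plan": [
    [[0.001,0,0],0],
    [[0.002,0,0],0],
    [[0.002,0,0],0]
  ]
}}

```text
clock: 27.32
ee_pos: [0.4808, 0.1699, 0.0271]
eef_rot: [0.999, 0.043, 0.0, 0.0]
force: [0.4, 0.2, -2.0]
finger_gap: 0.262
grip_force: 30.0
```

Emit:
{"op": "play_rows", "data": {
  "plan": [
    [[0.001,0,0],0],
    [[0.0015,0,0],0],
    [[0.0015,0,0],0]
  ]
}}

```text
clock: 27.7
ee_pos: [0.4818, 0.1699, 0.0271]
eef_rot: [0.999, 0.043, -0.0, 0.0]
force: [-3.4, -0.6, 0.4]
finger_gap: 0.266
grip_force: 30.0
```

Emit:
{"op": "play_rows", "data": {
  "plan": [
    [[0.001,0,0],0],
    [[0.001,0,0],0],
    [[0.001,0,0],0]
  ]
}}

```text
clock: 28.08
ee_pos: [0.4819, 0.1699, 0.027]
eef_rot: [0.999, 0.043, -0.001, 0.0]
force: [-6.6, 0.1, 2.1]
finger_gap: 0.264
grip_force: 30.0
```

Emit:
{"op": "play_rows", "data": {
  "plan": [
    [[0.0015,0,0],0],
    [[0.003,0,0],0],
    [[0.003,0,0],0]
  ]
}}

```text
clock: 28.45
ee_pos: [0.482, 0.1699, 0.0268]
eef_rot: [0.999, 0.043, -0.004, 0.001]
force: [-19.1, -0.6, 11.6]
finger_gap: 0.27
grip_force: 30.0
```

Emit:
{"op": "play_rows", "data": {
  "plan": [
    [[-0.003,0,0],0],
    [[-0.003,0,0],0]
  ]
}}

```text
clock: 28.7
ee_pos: [0.4819, 0.1699, 0.0269]
eef_rot: [0.999, 0.043, -0.001, 0.0]
force: [-7.5, -0.9, 2.5]
finger_gap: 0.269
grip_force: 30.0
```

Emit:
{"op": "play_rows", "data": {
  "plan": [
    [[0,0,0],0],
    [[0,0,0],0],
    [[0,0,0],0],
    [[0,0,0],0],
    [[0,0,0],0],
    [[-0.001,0,-0.02],0],
    [[-0.005,0,-0.06],0],
    [[-0.01,0,-0.12],0],
    [[-0.01,0,-0.17],0],
    [[-0.01,0,-0.17],0]
  ],
  "fingers": 0
}}

```text
clock: 29.95
ee_pos: [0.4745, 0.1696, 0.2005]
eef_rot: [0.999, 0.043, 0.003, -0.001]
force: [-0.1, 0.1, 0.3]
finger_gap: 0.499
grip_force: 0.0
```

```bash
python3 go.py .40 -.15 .2 -1.4848
```

```text
shift [-0.1017  0.312  -0.0004] turn 0.0002 alt -3.141 | cur [0.4745 0.1696 0.2005] ang -1.4846 q6 1.697 t 29.95 tilt [ 0.007  0.001 -1.   ] F [-0.1  0.1  0.3]
```

Move aside to check with the cameras numerically.

Emit:
{"op": "play_rows", "data": {
  "plan": [
    [[-0.03,0.06,0],0],
    [[-0.06,0.12,0],0],
    [[-0.08,0.18,0],0],
    [[-0.1,0.24,0],0],
    [[-0.1,0.3,0],0],
    [[-0.1,0.31,0],0],
    [[-0.1,0.31,0],0]
  ]
}}

```text
clock: 30.82
ee_pos: [0.3999, -0.1486, 0.1963]
eef_rot: [0.999, 0.042, -0.001, -0.0]
force: [-0.2, 1.1, -1.0]
finger_gap: 0.501
grip_force: 0.0
```

```bash
python3 - <<'E'
from fit import *
np.set_printoptions(precision=4,suppress=True)
b=optics.grab_frame("top");a=optics.grab_frame("scene")
t0=cv2.imread("pics/t0.png")[:,:,::-1]
for l in("pin_knob","pin","drawbar_eye","beaker_centre","weight_centre"):
  print(l,[(c,np.round(r["extent"],1).tolist(),round(r["conf"],2)) for c,p in(("t",b),("s",a)) for r in optics.look_for(p,l)[:2]])
qa=[.5223,.1719,.0854]
# knob: dark pixels brightness profile along anchor -x axis and +x beyond far cheek at z .041/.054
for side,rng,z in(("knob",range(-70,-20,3),.05),("nose",range(20,82,3),.043)):
  o=[]
  for x in rng:
    u=proj(b,world([[x,0,z*1000]],qa)[0]); o.append(int(map_coordinates(b["img"].mean(2),[[u[1]],[u[0]]],order=1)[0]))
  print(side,list(zip(rng,o)))
  print("  before",[int(map_coordinates(t0.mean(2),[[v[1]],[v[0]]],order=1)[0]) for v in[proj(b,world([[x,0,z*1000]],qa)[0]) for x in rng]])
print(monitor.get_state()["clock"])
E
```

```text
pin_knob [('t', [166.3, 186.2, 172.6, 230.0], 0.72), ('t', [132.5, 197.0, 213.3, 231.2], 0.37), ('s', [191.1, 216.3, 239.6, 255.5], 0.7), ('s', [167.4, 232.9, 234.7, 284.4], 0.21)]
pin [('t', [165.3, 187.5, 175.3, 230.5], 0.56), ('s', [181.0, 233.2, 213.0, 261.1], 0.67)]
drawbar_eye [('t', [162.8, 205.3, 227.6, 216.7], 0.91), ('t', [334.3, 239.7, 370.8, 278.6], 0.7), ('s', [189.4, 215.5, 240.2, 254.0], 0.96), ('s', [171.8, 208.8, 185.2, 222.8], 0.75)]
beaker_centre [('t', [148.9, 138.2, 174.9, 160.1], 0.89), ('s', [140.2, 206.8, 161.5, 235.7], 0.64), ('s', [168.8, 234.4, 233.2, 282.5], 0.4)]
weight_centre [('t', [183.5, 149.7, 196.4, 161.1], 0.55), ('s', [171.9, 205.8, 187.1, 225.9], 0.63)]
knob [(-70, 127), (-67, 128), (-64, 127), (-61, 126), (-58, 125), (-55, 118), (-52, 72), (-49, 24), (-46, 38), (-43, 51), (-40, 50), (-37, 61), (-34, 53), (-31, 62), (-28, 50), (-25, 27), (-22, 84)]
  before [119, 120, 118, 118, 120, 119, 120, 121, 118, 119, 120, 120, 119, 100, 69, 57, 86]
nose [(20, 100), (23, 120), (26, 128), (29, 125), (32, 124), (35, 123), (38, 123), (41, 123), (44, 122), (47, 123), (50, 123), (53, 125), (56, 125), (59, 124), (62, 122), (65, 122), (68, 125), (71, 124), (74, 126), (77, 125), (80, 125)]
  before [93, 112, 121, 119, 119, 119, 119, 119, 120, 118, 118, 120, 118, 118, 119, 118, 118, 117, 117, 118, 118]
31.425
```

```bash
python3 -c "
from h import *
print(workorder.job_done())"
```

```text
the job is handed in; nothing more can be done
None
```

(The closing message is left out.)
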